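# Start and lock a drive head in the transducer's bayonet socket

## Task

Take the blue-handled drive head out of its green stand and lower it upright and square into the brass socket on the transducer base, feeling gently for the slot hidden down inside (light pressure only, well under 12 N, or the socket's overload spring gives way) until its tang drops in. Then twist it clockwise to the stop, pressing lightly so that it follows down, and leave it there released: fully home, flange flush on the brass rim, blue grip in line with the white index marks. Leave everything else on the bench alone.

Things in the scene. Friction and masses are not known exactly. Their poses are not given: they have to be found in the camera images.
- head_center (a point): Drive head, loose, 0.18-0.29 kg, 80 mm tall, upright in the stand at the start, flange on the stand's top. Point on its axis half-way up, 40 mm above the tang's tip; z up its axis, x along the blue grip bar and the tang. Blue grip bar 42 (x) x 24 (y) mm, from 39 to 80 mm above the tip: grip it across the 24 mm, its middle 19.5 mm above this point. A half turn about z fits as well.
- tang_tip (a point): Middle of the underside of the drive head's tang, on its axis, 40 mm below head_center, same axes. Upwards from here: black tang 18 (x) x 5 (y) mm, 12 mm tall; round black shank 22 mm in diameter from 12 to 34 mm, its foot tapered to 18 mm; steel flange 40 mm in diameter from 34 to 39 mm.
- mouth (a point): Centre of the upper rim of the brass bayonet socket, 66 mm above the bench; z up its axis, x along the white index marks on rim and base plate. The socket is an upright tube, 46 mm outside, bore 24 mm. Home is with the flange flush on this rim: tang tip 34 mm below it, grip bar along x (either way round).
- nut_face (a point): Highest place of the top face of the slotted brass nut inside when home: on the socket's axis 23.5 mm below the rim. At the start that face is at an unknown 16.5 to 26 mm below the rim, and its slot (6.5 mm wide, right across, 13 mm deep) points at an unknown 0.6 to 1.2 rad counter-clockwise, seen from above, of the mouth's x.
- socket (a joint): How far (m) the brass socket is pushed down into the base: 0 as long as it is pressed with less than about 12 N; beyond that its overload spring gives way. It springs back, but 1.5 mm of sinking counts as overload.
- base: Transducer base, fixed: plate 120 x 120 x 20 mm, origin under its centre, x along the index marks. The nut turns with 0.12 N m friction: a tang pressed on its face with under 8 N slides round on it, drops up to 12 mm when within 0.08 rad of the slot, then turns the nut clockwise, drawn down 6 mm per rad, to a hard stop met with the head along x, give or take 0.1 rad of play; it stays where left.
- head: The drive head as a body; its origin is at the tang's underside, as tang_tip.
- stand: Dull green composite stand, fixed, 80 x 80 x 45 mm, origin at the centre of its underside, with an upright 27 mm bore 40 mm deep in the middle of its top in which the drive head starts.
- deep_socket: Bystander: black deep socket standing upright, 28 mm in diameter, 65 mm tall, origin under its centre.
- end_cap: Bystander: stainless end cap, 32 mm in diameter, 26 mm tall, origin under its centre.
- ratchet_cover: Bystander: yellow plastic ratchet head cover, 52 mm disc with a 40 mm stub towards its -x, 30 mm tall, origin under the disc's centre.
- pivot_block: Bystander: dull green pivot block 70 x 45 x 30 mm with a steel boss, 36 mm tall, origin under its centre.
- torque_wrench: Bystander: wrench 240 mm long lying flat along its x, origin under its middle.
- check_weight: Bystander: brass weight with a knob, 40 mm in diameter, 46 mm tall, origin under its centre.
- adapter: Bystander: black steel plug, 26 mm in diameter, 30 mm tall, origin under its centre.

How it is judged:
By the outcome, as a careful person would: the job done as asked, in the order asked, and still so for the second after the job is handed in, with the robot touching nothing.
It also fails if it takes over 67 s, if anything falls off the work surface, if the arm or the gripper's body presses on something with over 40 N, if the wrist force passes 120 N, or if a joint passes its speed limit or range.

## Robot

A 6-joint arm with a two-finger parallel gripper is mounted at the origin on the work surface. World frame = base frame: x ahead of the robot, y to its left, z up, the work surface at z = 0. Lengths are in m, angles in rad, forces in N, time in s.
With the tool pointing down it reaches from about 0.375 to 0.9 m from the base axis. Payload 3.1 kg.
Tool frame: the origin (TCP) lies midway between the tips of the shut fingers; the grasp point (between the pads) lies 19 mm behind it; x points along the fingers, z is the direction in which the jaws open and shut, and the axes are right-handed (so a half turn about x gives the same grasp; the last joint's range is limited). The gripper opens to 85 mm and grips with 20 to 120 N. Pads are 22 mm wide; open, the fingers measure 114 mm over their backs; the gripper's body (76 mm by 85 mm) begins 54 mm behind the grasp point. The pads swing forward as they close: fully open they stand 13 mm farther back than shut.
Start: joints at [1.01, 0.527, 1.433, -0, 1.181, -0.178], TCP at [0.233, 0.58, 0.231] pointing down, gripper open.
Joint ranges: [-3.08, 3.08], [-0.75, 2.2], [0.22, 2.44], [-1.43, 4.57], [0, 2.65], [-2.85, 2.85]. Speed limits (rad/s): [2.79, 2.79, 3.14, 3.14, 3.14, 3.14].

## Interface

Orientations are given as a unit quaternion [x, y, z, w].
In Python, from station import status, snapshot, camera_params, ticket gives the robot as it stands.
- The arm moves only by the tool arm_command, never from a script. Its argument "series" is a list that holds one entry, the list of rows, each a list of 4 numbers: the shift along the tool's x, y, z in mm, then the turn about the tool's x in rad. A call has 1 to 10 rows; each row shifts and turns the commanded pose from where the row before left it, along the tool's axes as they then stand; what a row does not reach is not made up. A row lasts 1/10 s, in which the tool goes at most 50 mm and 8.59 degrees, less where a joint would pass 70% of its speed; a pose out of reach is approached as far as the arm can. A call is refused whole if a number of a shift passes 50 or a number of a turn 0.15, either way. A call with a gripper value outside its range is refused whole. "jaw" is the opening in per cent of the stroke, from 0 (shut) to 100 (fully open), set as the call begins (left out, the last holds). The fingers move at their own pace and stop on an object; "force" is the grip in N (left out, the last holds). Time passes only in rows, so rows that do not move let the fingers close. It gives the time, the measured TCP pose, the force and the opening at its end, in the units of the state.
- status.sense(): the state, without advancing time (a new reading comes with each control period).
- snapshot(name): name is "scene" or "top" or "wrist"; returns the picture (384x512x3 uint8, red, green, blue); there is no depth.
- camera_params(name): a dict with "fovy" (degrees; the focal length in pixels is half the picture's height over the tangent of half this angle, whatever the lens; pixels are square), "cx", "cy" (the principal point, pixels), "extrinsics" (4x4, takes a point from camera to world coordinates); the wrist camera has in their place "mount" (4x4, takes a point from camera to tool coordinates, whose origin is the TCP and whose axes are the tool frame's). Camera axes: x right, y down, z forward; pixel columns grow to the right and rows downward; lengths in m; the calibration is good to about 2 mm. A picture is of the moment at which its call begins: read the wrist's pose just before it. camera_params takes no time and is no camera call.
- ticket.sign_off(): hands the job in, once; it reports no verdict.
The state is a dict: "t": time; "q": joint angles; "qd": joint speeds; "tau": joint torques, N m; "tcp_pos": TCP position; "tool_rot": TCP orientation; "force": force on the tool from outside, world axes, zero at the start; "ft_torque": the same for the moment, N m; "finger_gap": opening from 0.0 (shut) to 1.0 (fully open).
Only numpy, scipy, OpenCV 4.12 (cv2) and the standard library are available. Lean on these libraries where they do the work, as an engineer would, in place of code of your own. Each camera call takes 0.05 s, during which the arm holds its last target. There are 200 camera calls.

## Working session

There is one attempt and no reset: what is moved stays moved. The work goes in short steps, Python scripts to look and compute and a tool call to move; the robot and the scene stay as the last step left them, time stands still between calls to the robot, and variables do not carry over. Pictures are saved under pics/ and viewed, about 8 in all and at most 12, crops included, and the job is handed in when it is done.

Besides the shell and the picture viewer there is one more tool, called after ">>>" as name(argument=value, ...), one argument or row to a line, values as JSON. arm_command: Moves the arm, as the interface text tells. Its arguments: {"type":"object","properties":{"series":{"type":"array"},"jaw":{"type":"number"},"force":{"type":"number"}},"required":["series"]}

```bash
mkdir -p pics; ls
python3 - <<'E'
from station import status, snapshot, camera_params
import cv2,numpy as np
s=status.sense();print(s)
for n in("scene","top","wrist"):print(n,camera_params(n))
a=[snapshot(n) for n in("top","scene")]
cv2.imwrite("pics/top0.png",a[0][:,:,::-1]);cv2.imwrite("pics/scene0.png",a[1][:,:,::-1])
E
```

```text
pics
{'t': 0.0, 'q': array([ 1.01048616e+00,  5.28483366e-01,  1.43394804e+00, -2.68055575e-06,
        1.18140633e+00, -1.78511636e-01]), 'qd': array([ 8.28176522e-04, -7.46765580e-05,  9.30326630e-05, -1.85251956e-04,
       -5.52292625e-05, -1.60617722e-03]), 'tau': array([-5.27598513e-04, -4.42334890e+01, -1.78030103e+01, -2.40239997e-04,
        8.24905612e-03,  1.62962567e-05]), 'tcp_pos': array([0.23244728, 0.57936532, 0.23030852]), 'tool_rot': array([-0.39636765,  0.58651309,  0.39572455,  0.58506167]), 'force': array([-0.17385111,  0.07730307,  0.3076699 ]), 'ft_torque': array([-0.03851303,  0.02203934,  0.03722288]), 'finger_gap': 0.9999126613018736}
scene {'fovy': 51.94974108950589, 'cx': 256.9419256345139, 'cy': 193.97186665467143, 'extrinsics': array([[-0.71764761,  0.44550095, -0.53526705,  1.19450706],
       [ 0.69638843,  0.45355205, -0.55617775,  0.59414479],
       [-0.00500624, -0.77189342, -0.63573225,  0.76323698],
       [ 0.        ,  0.        ,  0.        ,  1.        ]])}
top {'fovy': 44.15065491861369, 'cx': 251.31747981424226, 'cy': 193.12688542436538, 'extrinsics': array([[ 0.01698861, -0.9848958 ,  0.17231266,  0.37058686],
       [-0.99976092, -0.01910549, -0.01063393,  0.02144268],
       [ 0.01376543, -0.17209081, -0.98498491,  1.51080863],
       [ 0.        ,  0.        ,  0.        ,  1.        ]])}
wrist {'fovy': 69.33419182772913, 'cx': 256.11028568970534, 'cy': 189.94670403803715, 'mount': array([[-7.38631027e-04, -2.66622347e-01,  9.63800798e-01,
        -1.41843592e-01],
       [ 7.35739105e-04, -9.63800945e-01, -2.66621824e-01,
         6.83687584e-02],
       [ 9.99999457e-01,  5.12170786e-04,  9.08057769e-04,
        -3.82240536e-04],
       [ 0.00000000e+00,  0.00000000e+00,  0.00000000e+00,
         1.00000000e+00]])}
```

View pics/top0.png

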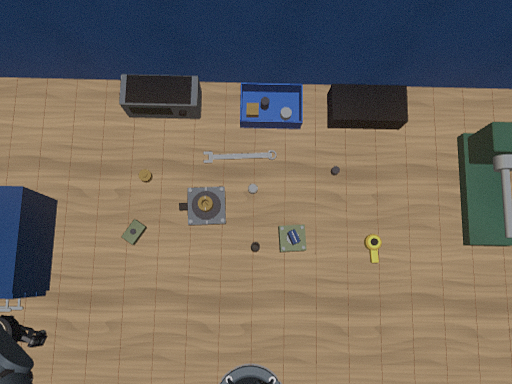

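View pics/scene0.png

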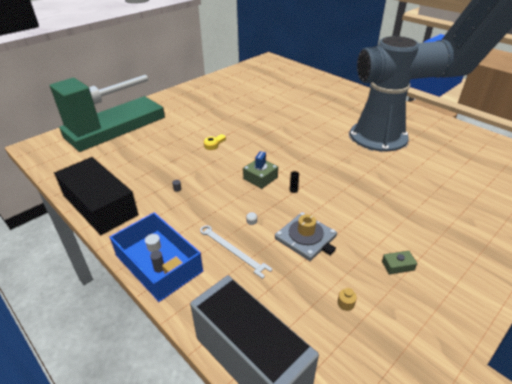

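Top view: the stand with the blue head is at (293,238), the base with its socket at (205,204). The black deep socket is at (255,247) and the end cap at (253,188).

```bash
cat > h.py <<'E'
from station import status, snapshot, camera_params
import cv2,numpy as np
from scipy.spatial.transform import Rotation as R
def tool(s=None):
    s=s or status.sense();T=np.eye(4);T[:3,:3]=R.from_quat(s['tool_rot']).as_matrix();T[:3,3]=s['tcp_pos'];return T
def cam(n,T=None):
    p=camera_params(n);E=p['extrinsics'] if n!='wrist' else T@p['mount']
    f=192/np.tan(np.radians(p['fovy'])/2);return np.array([[f,0,p['cx']],[0,f,p['cy']],[0,0,1]]),E
def at(c,uv,z):
    K,E=c;d=E[:3,:3]@np.linalg.solve(K,[*uv,1]);return E[:3,3]+d*(z-E[2,3])/d[2]
def proj(c,P):
    K,E=c;q=(np.linalg.inv(E)@np.c_[np.atleast_2d(P),np.ones(len(np.atleast_2d(P)))].T)[:3];q=K@q;return (q[:2]/q[2]).T
E
python3 - <<'E'
from h import *
np.set_printoptions(precision=4,suppress=True)
c=cam('top')
for n,uv,z in(('grip',(294,237),.086),('stand',(292.5,238.5),.045),('mouth',(205,203),.066),('plate',(206.5,206),.02),('deep',(255,247),.03),('cap',(253,188),.026)):print(n,at(c,uv,z))
c=cam('scene')
for n,uv,z in(('grip',(262,158),.086),('mouth',(307,220),.066)):print(n,at(c,uv,z))
T=tool();print(T);print(cam('wrist',T))
E
```

```text
grip [ 0.4883 -0.1247  0.086 ]
stand [ 0.4869 -0.1243  0.045 ]
mouth [0.5897 0.1481 0.066 ]
plate [0.5871 0.147  0.02  ]
deep [ 0.4596 -0.0089  0.03  ]
cap [0.647  0.0003 0.026 ]
grip [ 0.4935 -0.111   0.086 ]
mouth [0.5889 0.1501 0.066 ]
[[-0.001  -0.928   0.3726  0.2325]
 [-0.0016  0.3726  0.928   0.5795]
 [-1.      0.0003 -0.0019  0.2305]
 [ 0.      0.      0.      1.    ]]
(array([[277.6237,   0.    , 256.1103],
       [  0.    , 277.6237, 189.9467],
       [  0.    ,   0.    ,   1.    ]]), array([[ 0.3719,  0.8949,  0.2468,  0.169 ],
       [ 0.9283, -0.3582, -0.1001,  0.6048],
       [-0.0011,  0.2663, -0.9639,  0.3723],
       [ 0.    ,  0.    ,  0.    ,  1.    ]]))
```

>>> arm_command(
  series=[
    [[3, -38, -21, 0], [3, -38, -21, 0], [3, -38, -21, 0], [3, -38, -21, 0], [3, -38, -21, 0], [3, -38, -21, 0], [3, -38, -21, 0], [3, -38, -21, 0], [3, -38, -21, 0], [3, -38, -21, 0]],
  ],
)

```text
t: 1.1
tcp_pos: [0.5079, 0.2419, 0.2009]
tool_rot: [-0.396, 0.586, 0.396, 0.586]
force: [-0.6, -0.9, 0.1]
finger_gap: 0.999
```

>>> arm_command(
  series=[
    [[3, -38, -20, 0], [3, -38, -20, 0], [3, -38, -20, 0], [0, 0, 0, 0], [0, 0, 0, 0]],
  ],
)

```text
t: 1.6
tcp_pos: [0.5905, 0.1444, 0.1915]
tool_rot: [-0.395, 0.587, 0.396, 0.586]
force: [-0.2, 0.0, -0.4]
finger_gap: 1.002
```

Run:
```python
from h import *
s=status.sense();T=tool(s);im=snapshot('wrist');np.savez('w1.npz',T=T,im=im)
print(s['t'],s['q'],s['tcp_pos'],np.abs(s['qd']).max());c=cam('wrist',T);print(proj(c,[[.589,.148,.066]]))
cv2.imwrite('pics/w1.png',im[:,:,::-1])
```

```text
1.6 [ 5.60684091e-02  5.51512711e-01  1.51541695e+00  4.67827958e-04
  1.07651741e+00 -1.13079022e+00] [0.59053919 0.14444242 0.19151611] 0.03945031003735748
[[259.0478686  182.05224751]]
```

View pics/w1.png

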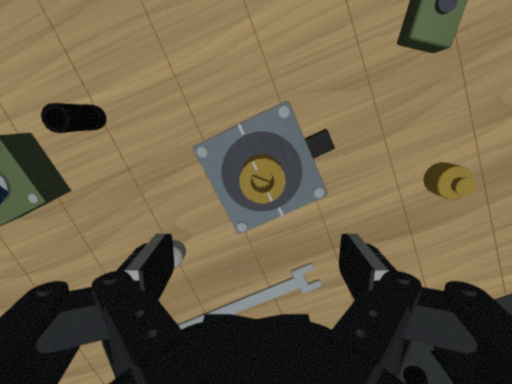

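Wrist view: brass rim near (262,181), and the plate's index marks near (241,129) and (282,211). Next I'll enlarge the socket to measure the rim, the marks and the slot.

Run:
```python
from h import *
d=np.load('w1.npz');im=d['im'];c=cam('wrist',d['T'])
hsv=cv2.cvtColor(im,cv2.COLOR_RGB2HSV)
m=cv2.inRange(hsv,(15,110,90),(35,255,255));m[:,:200]=0;m[:,330:]=0;m[:140]=0;m[220:]=0
P=cv2.findNonZero(m);hull=cv2.convexHull(P);e=cv2.fitEllipse(hull);print(e,len(P));print('mouth',at(c,e[0],.066))
K,_=c
for r in(.023,.012):
  p=at(c,e[0],.066);print([np.round(proj(c,[p+[r*np.cos(a),r*np.sin(a),0]])[0],1) for a in(0,1.57,3.14,4.71)])
A=cv2.resize(im[95:245,185:335],(600,600),interpolation=cv2.INTER_CUBIC)
cv2.imwrite('pics/w1c.png',A[:,:,::-1])
```

```text
((280.0213928222656, 194.7408447265625), (51.388614654541016, 97.01042938232422), 129.24327087402344) 1425
mouth [0.60904868 0.16265723 0.066     ]
[array([287.9, 214.7]), array([301.6, 186.5]), array([271.8, 173.9]), array([258.7, 202.9])]
[array([284.2, 205.3]), array([291.3, 190.4]), array([275.8, 184. ]), array([268.9, 199. ])]
```

View pics/w1c.png

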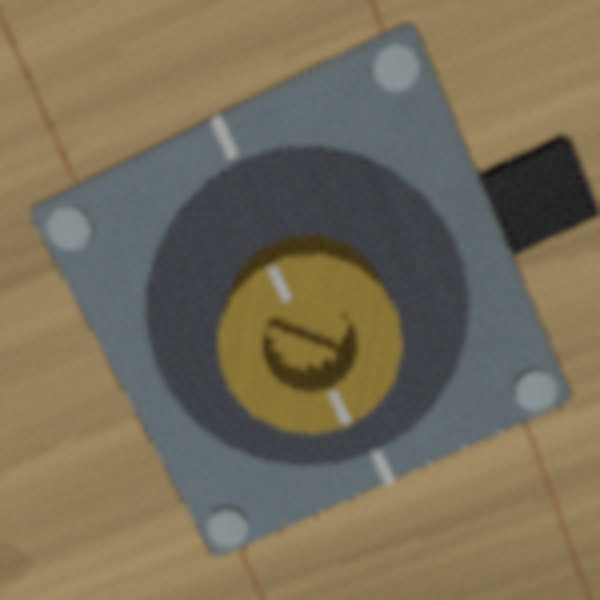

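Crop (4x): rim circle centre about (310,342), r≈92. The plate marks are (217,118)-(232,158) and (376,452)-(391,486), the rim marks (272,268)-(288,300) and (332,393)-(347,423). A dark line, possibly the slot's edge, runs (270,322)-(345,345).

Run:
```python
from h import *
np.set_printoptions(precision=4,suppress=True)
d=np.load('w1.npz');c=cam('wrist',d['T'])
f=lambda x,y,z:at(c,(185+(x+.5)/4-.5,95+(y+.5)/4-.5),z)
m=f(310,342,.066);print('mouth',m, 'r',[np.linalg.norm(f(*p,.066)-m) for p in((217,342),(403,342),(310,434))])
an=lambda a,b:np.degrees(np.arctan2(*(b-a)[1::-1]))
print('plate ang',an(f(224.5,138,.02),f(383.5,469,.02)),'mid',(f(224.5,138,.02)+f(383.5,469,.02))/2)
print('ends',an(f(217,118,.02),f(391,486,.02)))
print('rim ang',an(f(272,268,.066),f(347,423,.066)),'mid',(f(272,268,.066)+f(347,423,.066))/2)
print('corners',np.mean([f(*p,.02) for p in((68,229),(397,68),(537,390),(227,527))],0))
print('slot',an(f(270,322,.046),f(345,345,.046)))
```

```text
mouth [0.5883 0.1516 0.066 ] r [np.float64(0.023006584632104667), np.float64(0.023007853542090916), np.float64(0.0239145827774615)]
plate ang 3.505280890490995 mid [0.5898 0.1512 0.02  ]
ends 3.1663628481592325
rim ang 3.5011360192256626 mid [0.5895 0.1511 0.066 ]
corners [0.5899 0.1511 0.02  ]
slot 50.605785687484065
```

>>> arm_command(
  series=[
    [[0, 0, -48, 0], [0, -1, -48, 0], [0, -1, -48, 0], [0, -1, -48, 0], [0, -1, -48, 0], [0, 0, -48, 0], [0, 0, 0, 0], [0, 0, 0, 0], [0, 0, 0, 0]],
  ],
  jaw=75,
)

```text
t: 2.55
tcp_pos: [0.487, -0.1215, 0.1924]
tool_rot: [-0.396, 0.585, 0.397, 0.585]
force: [-0.7, -0.9, -0.2]
finger_gap: 0.754
```

Run:
```python
from h import *
s=status.sense();T=tool(s);im=snapshot('wrist');np.savez('w2.npz',T=T,im=im)
print(s['t'],s['q'],s['tcp_pos'],np.abs(s['qd']).max());u=proj(cam('wrist',T),[[.4875,-.124,.07]])[0].astype(int);x,y=u-75;print(x,y)
A=cv2.resize(im[y:y+150,x:x+150],(600,600),interpolation=cv2.INTER_CUBIC)
cv2.imwrite('pics/w2c.png',A[:,:,::-1])
```

```text
2.55 [-4.67841709e-01  4.19213646e-01  1.77851922e+00  6.29067370e-04
  9.44387946e-01 -1.65922649e+00] [ 0.48698516 -0.12151797  0.19238599] 0.015515373044618284
179 111
```

View pics/w2c.png

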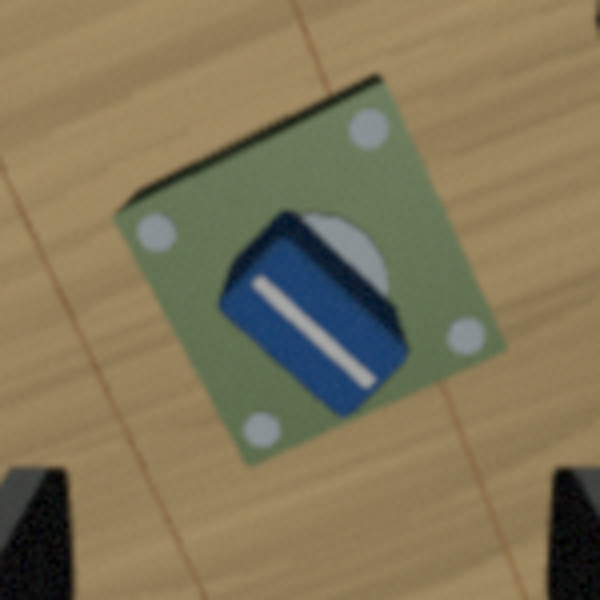

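Crop (4x): blue grip top corners are about (282,233), (408,350), (347,417), (220,300). Its white line runs (260,284)-(368,382). The stand screws are at (156,232), (369,129), (466,336), (262,430).

Run:
```python
from h import *
np.set_printoptions(precision=4,suppress=True)
d=np.load('w2.npz');c=cam('wrist',d['T']);T=d['T']
f=lambda x,y,z:at(c,(179+(x+.5)/4-.5,111+(y+.5)/4-.5),z)
C=[f(*p,.091) for p in((282,233),(408,350),(347,417),(220,300))]
print('grip',np.mean(C,0),[np.linalg.norm(C[i]-C[i-1]) for i in range(4)])
l=f(368,382,.091)-f(260,284,.091);print('line mid',(f(368,382,.091)+f(260,284,.091))/2,np.arctan2(l[1],l[0]),[np.arctan2(*(b-a)[1::-1]) for a,b in((C[0],C[1]),(C[3],C[2]))])
print('stand',np.mean([f(*p,.045) for p in((156,232),(369,129),(466,336),(262,430))],0))
print('jaw ang',np.arctan2(T[1,2],T[0,2]))
```

```text
grip [ 0.4883 -0.1209  0.091 ] [np.float64(0.02090081500624714), np.float64(0.03956790368204312), np.float64(0.021398393706789576), np.float64(0.04042336902900988)]
line mid [ 0.4899 -0.1216  0.091 ] 0.4348545420783503 [np.float64(0.4320767171907449), np.float64(0.42054166805179477)]
stand [ 0.4897 -0.1217  0.045 ]
jaw ang 1.1910157292743668
```

>>> arm_command(
  series=[
    [[0, -2, 1, 0.15], [0, 0, 0, 0.15], [0, 0, 0, 0.15], [0, 0, 0, 0.15], [0, 0, 0, 0.15], [0, 0, 0, 0.15], [0, 0, 0, 0.15], [0, 0, 0, 0.15], [0, 0, 0, 0.15], [0, 0, 0, 0.15]],
  ],
)

```text
t: 3.6
tcp_pos: [0.4897, -0.1211, 0.1922]
tool_rot: [0.111, 0.699, -0.11, 0.698]
force: [-0.4, -0.0, 0.3]
finger_gap: 0.75
```

>>> arm_command(
  series=[
    [[0, 0, 0, 0.15], [0, 0, 0, 0.15], [0, 0, 0, 0.15], [0, 0, 0, 0.15], [0, 0, 0, 0.15], [0, 0, 0, 0.08], [0, 0, 0, 0], [0, 0, 0, 0], [0, 0, 0, 0]],
  ],
)

```text
t: 4.5
tcp_pos: [0.4894, -0.1224, 0.1923]
tool_rot: [0.381, 0.596, -0.381, 0.596]
force: [-0.3, -0.2, -1.0]
finger_gap: 0.745
```

```bash
cat >> h.py <<'E'
def blue(im,c,z,near):
    "min-area rect of the blue patch near a world point: centre, sides, grip angle at height z"
    m=cv2.inRange(cv2.cvtColor(im,cv2.COLOR_RGB2HSV),(100,120,100),(120,255,255))
    m=cv2.morphologyEx(m,cv2.MORPH_CLOSE,np.ones((5,5)))
    cs=cv2.findContours(m,0,cv2.CHAIN_APPROX_NONE)[0];u=proj(c,[near])[0]
    k=min((k for k in cs if cv2.contourArea(k)>200),key=lambda k:np.linalg.norm(k.mean(0)[0]-u))
    W=np.array([at(c,p[0],z)[:2] for p in k],np.float32)*1000
    (x,y),(w,h),a=cv2.minAreaRect(W);a=np.radians(a+(90 if h>w else 0));a=(a+np.pi/2)%np.pi-np.pi/2
    return np.array([x,y]),(w,h),a
E
python3 - <<'E'
from h import *
np.set_printoptions(precision=4,suppress=True)
for n in('w2','w3'):
    if n=='w3':
        s=status.sense();T=tool(s);im=snapshot('wrist');np.savez('w3.npz',T=T,im=im);print(s['t'],s['q'],s['tcp_pos'])
    d=np.load(n+'.npz');T=d['T'];im=d['im'];print(blue(im,cam('wrist',T),.091,[.489,-.121,.091]),'jaw',np.arctan2(T[1,2],T[0,2]))
cv2.imwrite('pics/w3.png',im[:,:,::-1])
E
```

```text
(array([ 490.3722, -122.4207]), (38.580318450927734, 21.206214904785156), np.float64(0.4414817347033324)) jaw 1.1910157292743668
4.5 [-0.4668  0.4224  1.7727  0.      0.9467  0.6715] [ 0.4894 -0.1224  0.1923]
(array([ 490.0522, -121.5145]), (37.58680725097656, 21.740215301513672), np.float64(0.4335895233919098)) jaw -1.138303063581391
```

View pics/w3.png

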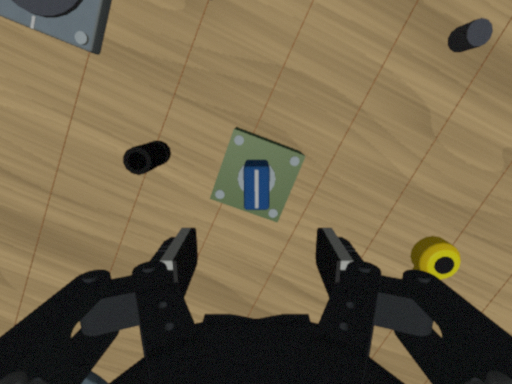

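The view shows the grip at (256,187), centred between the open fingers and square to the jaws. I'll go down and grip it.

>>> arm_command(
  series=[
    [[30, 1, 0, 0], [35, 0, 0, 0], [35, 0, 0, 0], [25, 0, 0, 0], [11, 0, 0, 0], [0, 0, 0, 0], [0, 0, 0, 0]],
  ],
)

```text
t: 5.25
tcp_pos: [0.4908, -0.1231, 0.0569]
tool_rot: [0.382, 0.595, -0.382, 0.596]
force: [1.2, 0.7, 0.6]
finger_gap: 0.753
```

>>> arm_command(
  series=[
    [[0, 0, 0, 0], [0, 0, 0, 0], [0, 0, 0, 0], [0, 0, 0, 0], [0, 0, 0, 0], [0, 0, 0, 0], [0, 0, 0, 0]],
  ],
  jaw=0,
  force=60,
)

```text
t: 5.95
tcp_pos: [0.4908, -0.123, 0.0575]
tool_rot: [0.382, 0.594, -0.382, 0.596]
force: [0.0, 0.6, 6.1]
finger_gap: 0.274
```

>>> arm_command(
  series=[
    [[-15, 0, 0, 0], [-30, 0, 0, 0], [-30, 0, 0, 0], [-20, 0, 0, 0], [0, 0, 0, 0], [0, 0, 0, 0]],
  ],
)

```text
t: 6.55
tcp_pos: [0.4899, -0.1226, 0.1512]
tool_rot: [0.382, 0.595, -0.382, 0.595]
force: [-0.3, 0.5, -2.8]
finger_gap: 0.267
```

Run:
```python
from h import *
np.set_printoptions(precision=4,suppress=True)
s=status.sense();T=tool(s);im=snapshot('wrist');np.savez('w4.npz',T=T,im=im);print(s['t'],s['tcp_pos'],s['force'],s['ft_torque'],s['finger_gap'])
z=s['tcp_pos'][2]-.0575+.091
try:
    p,wh,a=blue(im,cam('wrist',T),z,[*s['tcp_pos'][:2],z]);print(p,wh,a,'tool yz mm',(T[:2,1:3].T@(p-s['tcp_pos'][:2]*1000)),'head',np.arctan2(T[1,2],T[0,2])+np.pi/2)
except Exception as e:print(e)
A=np.hstack([im[170:384,100:412]]);cv2.imwrite('pics/w4.png',cv2.resize(A,None,fx=2.4,fy=2.4,interpolation=2)[:,:,::-1])
```

```text
6.55 [ 0.4899 -0.1226  0.1512] [-0.3171  0.4508 -2.794 ] [ 0.0632 -0.0123  0.0272] 0.26736905850458365
[ 490.4858 -121.9669] (39.57396697998047, 21.899730682373047) 0.4258795721675894 tool yz mm [ 0.8454 -0.3308] head 0.4298166144575064
```

View pics/w4.png

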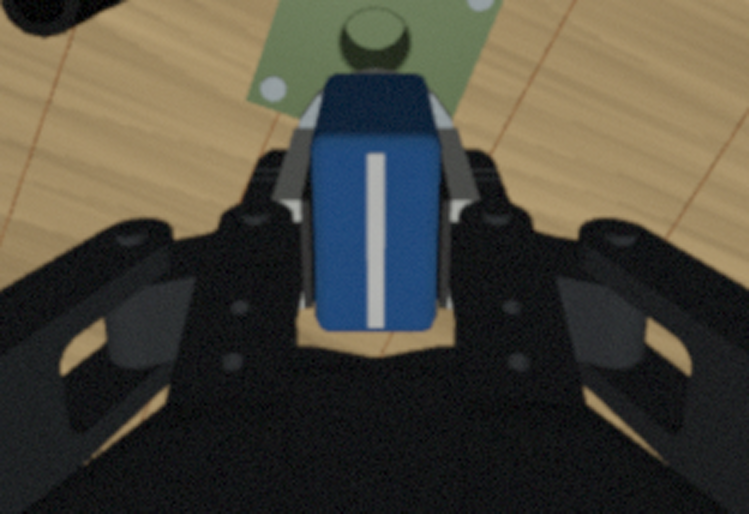

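The head is held square and upright (grip at about (375,230) in the crop). Its weight reads 2.8 N and the stand bore below is empty. Now I'll move over the socket and pre-turn.

>>> arm_command(
  series=[
    [[0, 20, -20, 0], [0, 30, -31, 0], [0, 31, -32, 0], [0, 31, -32, 0], [0, 31, -32, 0], [0, 31, -32, 0], [0, 20, -20, 0], [0, 10, -8, 0], [0, 0, 0, 0], [0, 0, 0, 0]],
  ],
)

```text
t: 7.6
tcp_pos: [0.5883, 0.1493, 0.1501]
tool_rot: [0.381, 0.596, -0.383, 0.594]
force: [0.2, -0.6, -1.9]
finger_gap: 0.27
```

>>> arm_command(
  series=[
    [[0, 0, 0, -0.14], [0, 0, 0, -0.15], [0, 0, 0, -0.15], [0, 0, 0, -0.15], [0, 0, 0, -0.15], [0, 0, 0, -0.14], [0, 0, 0, 0], [0, 0, 0, 0]],
  ],
)

```text
t: 8.4
tcp_pos: [0.5889, 0.1489, 0.1511]
tool_rot: [0.094, 0.701, -0.094, 0.701]
force: [-0.1, -0.7, -1.5]
finger_gap: 0.273
```

Run:
```python
from h import *
np.set_printoptions(precision=4,suppress=True)
s=status.sense();T=tool(s);im=snapshot('wrist');np.savez('w5.npz',T=T,im=im);print(s['t'],s['q'],s['tcp_pos'],s['force'],s['ft_torque'],s['finger_gap'],'head',np.arctan2(T[1,2],T[0,2])+np.pi/2)
print(proj(cam('wrist',T),[[.589,.151,.066]]))
A=im[90:270,140:380];cv2.imwrite('pics/w5.png',cv2.resize(A,None,fx=3.3,fy=3.3,interpolation=2)[:,:,::-1])
```

```text
8.4 [ 0.064   0.6026  1.5508 -0.0004  0.9892  0.33  ] [0.5889 0.1489 0.1511] [-0.1135 -0.6928 -1.4694] [ 0.0299  0.0116 -0.0179] 0.2725428283402785 head 1.3049964954660387
[[256.6319 192.7361]]
```

View pics/w5.png

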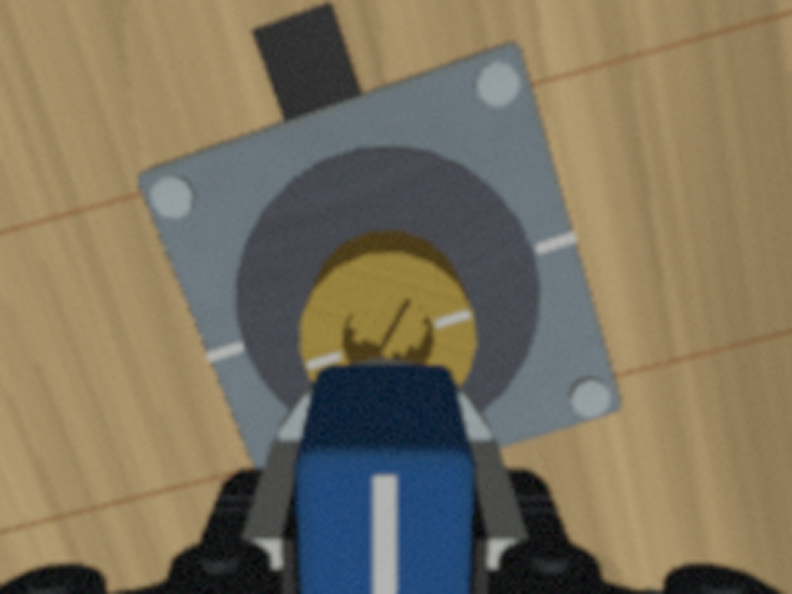

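Crop (3.3x): rim centre is about (388.5,338), r≈88. The rim marks' outer ends are (308,364) and (470,314), the plate marks' (207,357) and (575,237). The slot line runs (382,348)-(408,300).

Run:
```python
from h import *
np.set_printoptions(precision=4,suppress=True)
d=np.load('w5.npz');T=d['T'];c=cam('wrist',T)
f=lambda x,y,z:at(c,(140+(x+.5)/3.3-.5,90+(y+.5)/3.3-.5),z)
an=lambda a,b:np.arctan2(*(b-a)[1::-1])
m=f(388.5,338,.066);print('mouth',m,[np.linalg.norm(f(*p,.066)-m) for p in((300,338),(477,338),(388,250))])
print('rim',an(f(308,364,.066),f(470,314,.066)),(f(308,364,.066)+f(470,314,.066))/2)
print('plate',an(f(207,357,.02),f(575,237,.02)),(f(207,357,.02)+f(575,237,.02))/2)
print('slot',an(f(382,348,.046),f(408,300,.046)),f(395,324,.046))
z=.1511-.0575+.091;p,wh,a=blue(d['im'],c,z,[*T[:2,3],z]);print(p,wh,a,T[:2,1:3].T@(p-T[:2,3]*1000))
print('tooly',T[:2,1],'toolz',T[:2,2],T[:,0])
```

```text
mouth [0.5898 0.1514 0.066 ] [np.float64(0.022799062286124532), np.float64(0.022792869761418116), np.float64(0.022959373539315632)]
rim 0.04606749285329707 [0.5897 0.1511 0.066 ]
plate 0.05860862168768557 [0.5895 0.151  0.02  ]
slot 0.8263021763581527 [0.5911 0.1493 0.046 ]
[588.582  150.4658] (39.60792541503906, 21.900724411010742) 1.300144591532324 [ 1.4502 -0.7477]
tooly [0.2627 0.9649] toolz [ 0.9649 -0.2627] [-0.0011 -0.0004 -1.      0.    ]
```

>>> arm_command(
  series=[
    [[0, 1.5, 0, 0.12], [0, 0, 0, 0.13], [15, 0, 0, 0], [15, 0, 0, 0], [7, 0, 0, 0], [5, 0, 0, 0], [3, 0, 0, 0], [3, 0, 0, 0], [0, 0, 0, 0], [0, 0, 0, 0]],
  ],
)

```text
t: 9.45
tcp_pos: [0.59, 0.1519, 0.1036]
tool_rot: [0.179, 0.684, -0.179, 0.684]
force: [-0.0, -0.5, -2.3]
finger_gap: 0.273
```

>>> arm_command(
  series=[
    [[2, 0, 0, 0], [2, 0, 0, 0], [1, 0, 0, 0], [0, 0, 0, 0]],
  ],
)

```text
t: 9.85
tcp_pos: [0.5896, 0.1518, 0.0981]
tool_rot: [0.179, 0.684, -0.179, 0.684]
force: [0.2, -0.6, -1.0]
finger_gap: 0.274
```

```bash
cat >> h.py <<'E'
def st():
    np.set_printoptions(precision=4,suppress=True)
    s=status.sense();T=tool(s);print('t',s['t'],'p',s['tcp_pos'],'F',s['force'],'M',s['ft_torque'],'gap',s['finger_gap'],'head',np.arctan2(T[1,2],T[0,2])+np.pi/2,'down',T[:,0])
E
python3 -c "from h import *;st()"
```

```text
t 9.85 p [0.5896 0.1518 0.0981] F [ 0.1559 -0.6456 -0.9601] M [-0.0137 -0.0176 -0.0002] gap 0.27408506868468563 head 1.0597851461123593 down [-0.0004 -0.0001 -1.      0.    ]
```

>>> arm_command(
  series=[
    [[0.5, 0, 0, 0], [0.5, 0, 0, 0], [0.5, 0, 0, 0], [0, 0, 0, 0]],
  ],
)

```text
t: 10.25
tcp_pos: [0.5898, 0.1518, 0.0968]
tool_rot: [0.179, 0.684, -0.179, 0.684]
force: [0.6, -0.6, -1.4]
finger_gap: 0.269
```

>>> arm_command(
  series=[
    [[0.5, 0, 0, 0], [0.5, 0, 0, 0], [0, 0, 0, 0]],
  ],
)

```text
t: 10.55
tcp_pos: [0.5898, 0.1518, 0.0957]
tool_rot: [0.179, 0.684, -0.179, 0.684]
force: [0.2, -0.2, -1.7]
finger_gap: 0.268
```

>>> arm_command(
  series=[
    [[0.5, 0, 0, 0], [0.5, 0, 0, 0], [0, 0, 0, 0]],
  ],
)

```text
t: 10.85
tcp_pos: [0.5898, 0.1518, 0.0948]
tool_rot: [0.179, 0.684, -0.179, 0.684]
force: [-0.6, -0.7, -1.5]
finger_gap: 0.275
```

>>> arm_command(
  series=[
    [[0.5, 0, 0, 0], [0.5, 0, 0, 0], [0, 0, 0, 0]],
  ],
)

```text
t: 11.15
tcp_pos: [0.5898, 0.1518, 0.0937]
tool_rot: [0.179, 0.684, -0.179, 0.684]
force: [-0.5, -0.2, -2.3]
finger_gap: 0.273
```

>>> arm_command(
  series=[
    [[0.5, 0, 0, 0], [0.5, 0, 0, 0], [0, 0, 0, 0]],
  ],
)

```text
t: 11.45
tcp_pos: [0.5898, 0.1518, 0.0927]
tool_rot: [0.179, 0.684, -0.179, 0.684]
force: [-0.4, 0.5, -2.3]
finger_gap: 0.272
```

>>> arm_command(
  series=[
    [[0.5, 0, 0, 0], [0.5, 0, 0, 0], [0, 0, 0, 0]],
  ],
)

```text
t: 11.75
tcp_pos: [0.5899, 0.1519, 0.0921]
tool_rot: [0.179, 0.684, -0.179, 0.684]
force: [-0.2, 0.2, -0.3]
finger_gap: 0.275
```

>>> arm_command(
  series=[
    [[0.5, 0, 0, 0], [0, 0, 0, 0]],
  ],
)

```text
t: 11.95
tcp_pos: [0.59, 0.1519, 0.0919]
tool_rot: [0.179, 0.684, -0.179, 0.684]
force: [-1.1, 0.7, 4.6]
finger_gap: 0.27
```

>>> arm_command(
  series=[
    [[0.5, 0, 0, 0], [0, 0, 0, 0]],
  ],
)

```text
t: 12.15
tcp_pos: [0.59, 0.1519, 0.0917]
tool_rot: [0.179, 0.684, -0.179, 0.684]
force: [-1.8, 0.0, 6.1]
finger_gap: 0.272
```

>>> arm_command(
  series=[
    [[-0.3, 0, 0, 0], [0, 0, 0, 0.04], [0, 0, 0, 0.04], [0, 0, 0, 0]],
  ],
)

```text
t: 12.55
tcp_pos: [0.5898, 0.1518, 0.0917]
tool_rot: [0.206, 0.676, -0.206, 0.677]
force: [-1.9, -0.4, 6.0]
finger_gap: 0.271
```

>>> arm_command(
  series=[
    [[0, 0, 0, 0.03], [0, 0, 0, 0.03], [0, 0, 0, 0]],
  ],
)

```text
t: 12.85
tcp_pos: [0.5898, 0.1518, 0.0916]
tool_rot: [0.226, 0.67, -0.226, 0.67]
force: [-1.0, -0.4, 4.4]
finger_gap: 0.269
```

>>> arm_command(
  series=[
    [[-0.2, 0, 0, 0.03], [0, 0, 0, 0.03], [0, 0, 0, 0]],
  ],
)

```text
t: 13.15
tcp_pos: [0.59, 0.1518, 0.0913]
tool_rot: [0.246, 0.663, -0.246, 0.663]
force: [1.6, -2.0, -0.8]
finger_gap: 0.272
```

>>> arm_command(
  series=[
    [[0, 0, 0, 0.03], [0, 0, 0, 0.03], [0, 0, 0, 0]],
  ],
)

```text
t: 13.45
tcp_pos: [0.59, 0.1517, 0.0906]
tool_rot: [0.266, 0.655, -0.266, 0.655]
force: [1.3, 0.1, -2.0]
finger_gap: 0.272
```

```bash
python3 -c "from h import *;st()"
```

```text
t 13.45 p [0.59   0.1517 0.0906] F [ 1.2868  0.1422 -2.0222] M [-0.1191 -0.1856 -0.0109] gap 0.27183971741117396 head 0.8001119712916056 down [ 0.0003 -0.0001 -1.      0.    ]
```

The force fell away and the head followed down, so the tang is at the slot. I'll lower it gently.

>>> arm_command(
  series=[
    [[0.5, 0, 0, 0], [0.5, 0, 0, 0], [0.5, 0, 0, 0], [0, 0, 0, 0]],
  ],
)

```text
t: 13.85
tcp_pos: [0.59, 0.1518, 0.0897]
tool_rot: [0.266, 0.655, -0.266, 0.655]
force: [1.2, -1.6, -2.0]
finger_gap: 0.272
```

>>> arm_command(
  series=[
    [[0.6, 0, 0, 0], [0.6, 0, 0, 0], [0.6, 0, 0, 0], [0, 0, 0, 0]],
  ],
)

```text
t: 14.25
tcp_pos: [0.59, 0.1518, 0.088]
tool_rot: [0.266, 0.655, -0.266, 0.655]
force: [1.0, -0.4, -1.9]
finger_gap: 0.273
```

>>> arm_command(
  series=[
    [[0.6, 0, 0, 0], [0.6, 0, 0, 0], [0.6, 0, 0, 0], [0, 0, 0, 0]],
  ],
)

```text
t: 14.65
tcp_pos: [0.59, 0.1518, 0.0862]
tool_rot: [0.266, 0.655, -0.266, 0.655]
force: [2.1, -1.2, -2.3]
finger_gap: 0.272
```

>>> arm_command(
  series=[
    [[0.6, 0, 0, 0], [0.6, 0, 0, 0], [0.6, 0, 0, 0], [0, 0, 0, 0]],
  ],
)

```text
t: 15.05
tcp_pos: [0.59, 0.1518, 0.0844]
tool_rot: [0.266, 0.655, -0.266, 0.655]
force: [1.3, -2.4, -1.1]
finger_gap: 0.273
```

>>> arm_command(
  series=[
    [[0.6, 0, 0, 0], [0.6, 0, 0, 0], [0.4, 0, 0, 0], [0, 0, 0, 0]],
  ],
)

```text
t: 15.45
tcp_pos: [0.59, 0.1518, 0.0828]
tool_rot: [0.266, 0.655, -0.266, 0.655]
force: [1.3, -2.9, -1.0]
finger_gap: 0.272
```

>>> arm_command(
  series=[
    [[0.4, 0, 0, 0], [0.4, 0, 0, 0], [0, 0, 0, 0]],
  ],
)

```text
t: 15.75
tcp_pos: [0.5899, 0.1518, 0.082]
tool_rot: [0.266, 0.655, -0.266, 0.655]
force: [2.4, -2.4, -0.3]
finger_gap: 0.275
```

>>> arm_command(
  series=[
    [[0.4, 0, 0.3, 0], [0.3, 0, 0, 0.05], [0.3, 0, 0, 0.05], [0.3, 0, 0, 0.05], [0, 0, 0, 0]],
  ],
)

```text
t: 16.25
tcp_pos: [0.5903, 0.1513, 0.0809]
tool_rot: [0.314, 0.633, -0.314, 0.634]
force: [2.0, -3.3, 0.4]
finger_gap: 0.274
```

```bash
python3 -c "from h import *;st()"
```

```text
t 16.25 p [0.5903 0.1513 0.0809] F [ 2.0157 -3.3186  0.3973] M [-0.7672 -0.5524  0.0723] gap 0.27447248348418246 head 0.6503349951872094 down [ 0.0005 -0.0006 -1.      0.    ]
```

>>> arm_command(
  series=[
    [[0, 0, 0.6, 0], [0.3, 0, 0, 0.05], [0.3, 0, 0, 0.05], [0.3, 0, 0, 0.05], [0, 0, 0, 0]],
  ],
)

```text
t: 16.75
tcp_pos: [0.5903, 0.1512, 0.0799]
tool_rot: [0.361, 0.608, -0.361, 0.608]
force: [1.1, -2.7, 0.2]
finger_gap: 0.274
```

```bash
python3 -c "from h import *;st()"
```

```text
t 16.75 p [0.5903 0.1512 0.0799] F [ 1.0997 -2.6948  0.2292] M [-0.6063 -0.4022  0.0443] gap 0.2735279645265526 head 0.5006394021481322 down [-0.0001  0.     -1.      0.    ]
```

>>> arm_command(
  series=[
    [[0.4, 0, 0.3, 0.05], [0.3, 0, 0, 0.05], [0.3, 0, 0, 0.05], [0, 0, 0, 0]],
  ],
)

```text
t: 17.15
tcp_pos: [0.5904, 0.151, 0.079]
tool_rot: [0.405, 0.58, -0.405, 0.58]
force: [1.3, -1.9, 1.9]
finger_gap: 0.271
```

>>> arm_command(
  series=[
    [[0.4, 0, 0, 0.05], [0.3, 0, 0, 0.05], [0.3, 0, 0, 0.05], [0, 0, 0, 0]],
  ],
)

```text
t: 17.55
tcp_pos: [0.5904, 0.151, 0.0785]
tool_rot: [0.447, 0.548, -0.447, 0.548]
force: [0.7, -2.5, 5.8]
finger_gap: 0.269
```

```bash
python3 -c "from h import *;st()"
```

```text
t 17.55 p [0.5904 0.151  0.0785] F [ 0.6626 -2.5129  5.7745] M [-0.5076 -0.1543  0.0721] gap 0.2689800552424283 head 0.20151754006186562 down [ 0.      0.0001 -1.      0.    ]
```

>>> arm_command(
  series=[
    [[-0.2, 0, 0, 0.04], [0, 0, 0, 0.04], [0, 0, 0, 0]],
  ],
)

```text
t: 17.85
tcp_pos: [0.5904, 0.151, 0.0785]
tool_rot: [0.468, 0.53, -0.469, 0.53]
force: [-0.2, -2.8, 5.1]
finger_gap: 0.267
```

```bash
python3 -c "from h import *;st()"
```

```text
t 17.85 p [0.5904 0.151  0.0785] F [-0.1837 -2.7607  5.1288] M [-0.573  -0.122   0.1656] gap 0.26652362172561156 head 0.1223672275277663 down [-0.0001 -0.     -1.      0.    ]
```

>>> arm_command(
  series=[
    [[-0.1, 0, 0, 0.03], [0, 0, 0, 0.03], [0, 0, 0, 0]],
  ],
)

```text
t: 18.15
tcp_pos: [0.5904, 0.151, 0.0785]
tool_rot: [0.485, 0.515, -0.485, 0.514]
force: [0.5, -2.1, 5.9]
finger_gap: 0.273
```

Run:
```python
from h import *
st();im=snapshot('wrist');np.savez('w6.npz',T=tool(),im=im)
cv2.imwrite('pics/w6.png',cv2.resize(im[90:290,140:380],None,fx=3,fy=3,interpolation=2)[:,:,::-1])
```

```text
t 18.15 p [0.5904 0.151  0.0785] F [ 0.4636 -2.0607  5.9183] M [-0.5077 -0.1284  0.0667] gap 0.2733554478292895 head 0.05908575027475704 down [-0.0001  0.0003 -1.      0.    ]
```

View pics/w6.png

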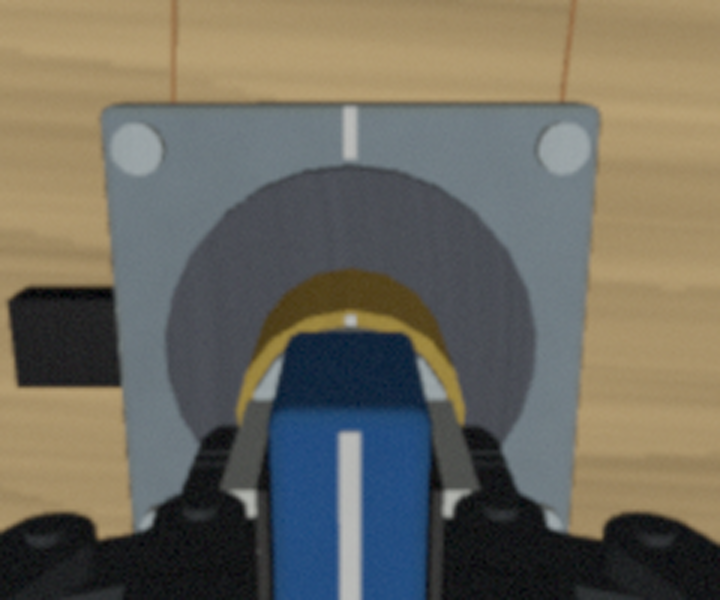

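The grip's white line (348,430-600) is in line with the index marks (350,110-160), and the flange sits on the rim. I'll turn a little further to feel for the hard stop.

>>> arm_command(
  series=[
    [[-0.3, 0, 0, 0.03], [0, 0, 0, 0], [0, 0, 0, 0]],
  ],
)

```text
t: 18.5
tcp_pos: [0.5904, 0.151, 0.0785]
tool_rot: [0.493, 0.507, -0.493, 0.507]
force: [1.1, -1.7, 4.8]
finger_gap: 0.273
```

```bash
python3 -c "from h import *;st()"
```

```text
t 18.5 p [0.5904 0.151  0.0785] F [ 1.1137 -1.7191  4.8283] M [-0.4513 -0.0907  0.0056] gap 0.27318476420276994 head 0.02946154980015092 down [-0.0003  0.0003 -1.      0.    ]
```

>>> arm_command(
  series=[
    [[0, 0, 0, 0.03], [0, 0, 0, 0], [0, 0, 0, 0]],
  ],
)

```text
t: 18.8
tcp_pos: [0.5904, 0.151, 0.0785]
tool_rot: [0.5, 0.5, -0.5, 0.5]
force: [0.4, -2.1, 5.7]
finger_gap: 0.273
```

```bash
python3 -c "from h import *;st()"
```

```text
t 18.8 p [0.5904 0.151  0.0785] F [ 0.3681 -2.0751  5.6942] M [-0.4761 -0.0866  0.0476] gap 0.27327961331781114 head -9.703982940267863e-05 down [-0.0002  0.0002 -1.      0.    ]
```

>>> arm_command(
  series=[
    [[0, 0, 0, 0.03], [0, 0, 0, 0], [0, 0, 0, 0]],
  ],
)

```text
t: 19.1
tcp_pos: [0.5904, 0.151, 0.0785]
tool_rot: [-0.507, -0.493, 0.507, -0.493]
force: [0.4, -1.1, 4.5]
finger_gap: 0.274
```

```bash
python3 -c "from h import *;st()"
```

```text
t 19.1 p [0.5904 0.151  0.0785] F [ 0.4363 -1.1195  4.5315] M [-0.384  -0.1405  0.2329] gap 0.27381542730029784 head -0.02946207295472214 down [-0.0002 -0.     -1.      0.    ]
```

>>> arm_command(
  series=[
    [[0, 0, 0, 0.03], [0, 0, 0, 0], [0, 0, 0, 0]],
  ],
)

```text
t: 19.4
tcp_pos: [0.5904, 0.151, 0.0785]
tool_rot: [-0.514, -0.485, 0.515, -0.485]
force: [0.6, -1.6, 5.1]
finger_gap: 0.277
```

```bash
python3 -c "from h import *;st()"
```

```text
t 19.4 p [0.5904 0.151  0.0785] F [ 0.5713 -1.578   5.1416] M [-0.3738 -0.1232  0.3361] gap 0.2774105788206226 head -0.058730602821120304 down [-0.0002 -0.0002 -1.      0.    ]
```

The torque rose from 0.05 to 0.34 N m, so the hard stop is met. I'll ease back within the play so the grip lines up, then release.

>>> arm_command(
  series=[
    [[0, 0, 0, -0.05], [0, 0, 0, -0.04], [0, 0, 0, 0], [0, 0, 0, 0]],
  ],
)

```text
t: 19.8
tcp_pos: [0.5904, 0.151, 0.0785]
tool_rot: [0.492, 0.508, -0.492, 0.507]
force: [0.5, -2.5, 4.8]
finger_gap: 0.273
```

```bash
python3 -c "from h import *;st()"
```

```text
t 19.8 p [0.5904 0.151  0.0785] F [ 0.5324 -2.5446  4.7989] M [-0.3858 -0.1908  0.1809] gap 0.27299969771997673 head 0.029820165238537033 down [-0.0002  0.0002 -1.      0.    ]
```

>>> arm_command(
  series=[
    [[0, 0, 0, 0], [0, 0, 0, 0], [0, 0, 0, 0], [0, 0, 0, 0], [0, 0, 0, 0], [0, 0, 0, 0]],
  ],
  jaw=75,
)

```text
t: 20.4
tcp_pos: [0.5904, 0.151, 0.0783]
tool_rot: [0.492, 0.507, -0.493, 0.507]
force: [-0.4, -0.3, -0.9]
finger_gap: 0.749
```

>>> arm_command(
  series=[
    [[-5, 0, 0, 0], [-20, 0, 0, 0], [-30, 0, 0, 0], [-30, 0, 0, 0], [-20, 0, 0, 0], [0, 0, 0, 0], [0, 0, 0, 0], [0, 0, 0, 0]],
  ],
)

```text
t: 21.2
tcp_pos: [0.5894, 0.1508, 0.1821]
tool_rot: [0.492, 0.508, -0.493, 0.507]
force: [-0.3, 0.0, -0.7]
finger_gap: 0.752
```

Run:
```python
from h import *
st();T=tool();c=cam('wrist',T);im=snapshot('wrist');np.savez('w7.npz',T=T,im=im);z=.066+.046
print(blue(im,c,z,[.5897,.1512,z]));u=proj(c,[[.59,.151,.09]])[0].astype(int)-75;x,y=np.clip(u,0,None);print(x,y)
cv2.imwrite('pics/w7.png',cv2.resize(im[y:y+150,x:x+150],(600,600),interpolation=2)[:,:,::-1])
```

```text
t 21.2 p [0.5894 0.1508 0.1821] F [-0.2607  0.0487 -0.7055] M [ 0.0117 -0.0272 -0.0355] gap 0.751925674518366 head 0.029689546917063492 down [-0.0027 -0.0002 -1.      0.    ]
(array([590.446 , 150.8612]), (39.446571350097656, 22.092824935913086), np.float64(0.04392761463004202))
181 116
```

View pics/w7.png

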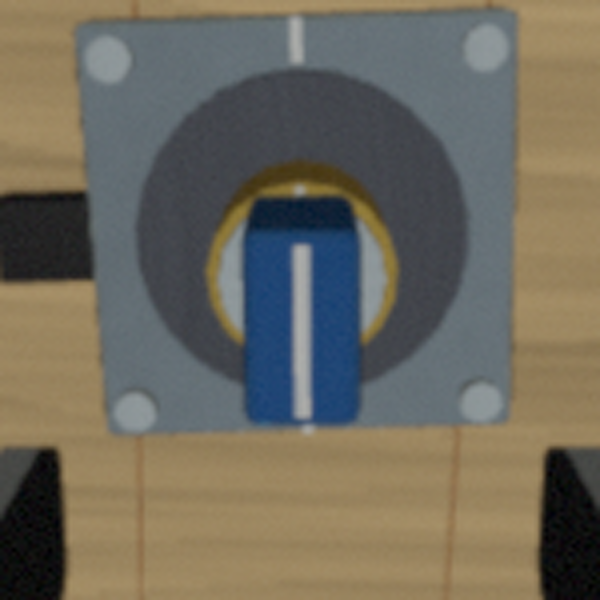

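The head stands in the socket with its flange concentric in the brass ring. Its white line at (302,245-418) is parallel to the index mark at (297,20-65) and passes the far one at (307,430). I'll check the height by touching the grip's top very lightly with the shut fingers; flush means z of about 0.112.

>>> arm_command(
  series=[
    [[0, 0, 0, 0], [0, 0, 0, 0], [10, 0, 0, 0], [15, 0, 0, 0], [15, 0, 0, 0], [10, 0, 0, 0], [8, 0, 0, 0], [5, 0, 0, 0], [0, 0, 0, 0], [0, 0, 0, 0]],
  ],
  jaw=0,
  force=30,
)

```text
t: 22.25
tcp_pos: [0.5908, 0.1509, 0.1207]
tool_rot: [0.493, 0.507, -0.492, 0.508]
force: [0.1, -1.1, 0.4]
finger_gap: 0.0
```

>>> arm_command(
  series=[
    [[1, 0, 0, 0], [1, 0, 0, 0], [1, 0, 0, 0], [0, 0, 0, 0]],
  ],
)

```text
t: 22.65
tcp_pos: [0.5905, 0.1509, 0.1175]
tool_rot: [0.493, 0.507, -0.493, 0.507]
force: [0.6, 0.2, 0.2]
finger_gap: -0.0
```

>>> arm_command(
  series=[
    [[0.5, 0, 0, 0], [0.5, 0, 0, 0], [0, 0, 0, 0]],
  ],
)

```text
t: 22.95
tcp_pos: [0.5905, 0.1509, 0.1163]
tool_rot: [0.492, 0.507, -0.493, 0.507]
force: [0.0, 0.3, 0.3]
finger_gap: 0.001
```

>>> arm_command(
  series=[
    [[0.5, 0, 0, 0], [0.5, 0, 0, 0], [0.5, 0, 0, 0], [0.5, 0, 0, 0], [0, 0, 0, 0]],
  ],
)

```text
t: 23.45
tcp_pos: [0.5904, 0.1509, 0.1143]
tool_rot: [0.492, 0.507, -0.493, 0.507]
force: [-0.5, 0.5, 0.2]
finger_gap: -0.001
```

>>> arm_command(
  series=[
    [[0.5, 0, 0, 0], [0, 0, 0, 0]],
  ],
)

```text
t: 23.65
tcp_pos: [0.5905, 0.1509, 0.1139]
tool_rot: [0.492, 0.507, -0.493, 0.507]
force: [0.3, 0.5, 1.0]
finger_gap: 0.002
```

>>> arm_command(
  series=[
    [[0.5, 0, 0, 0], [0, 0, 0, 0]],
  ],
)

```text
t: 23.85
tcp_pos: [0.5905, 0.1509, 0.1133]
tool_rot: [0.492, 0.507, -0.493, 0.507]
force: [-0.0, -0.3, -0.3]
finger_gap: 0.001
```

>>> arm_command(
  series=[
    [[0.5, 0, 0, 0], [0, 0, 0, 0]],
  ],
)

```text
t: 24.05
tcp_pos: [0.5905, 0.1509, 0.1128]
tool_rot: [0.492, 0.507, -0.493, 0.507]
force: [-0.2, -0.5, -0.7]
finger_gap: -0.0
```

>>> arm_command(
  series=[
    [[0.5, 0, 0, 0], [0, 0, 0, 0]],
  ],
)

```text
t: 24.25
tcp_pos: [0.5904, 0.1509, 0.1123]
tool_rot: [0.492, 0.507, -0.493, 0.507]
force: [0.2, 0.1, 0.4]
finger_gap: -0.003
```

>>> arm_command(
  series=[
    [[0.3, 0, 0, 0], [0, 0, 0, 0]],
  ],
)

```text
t: 24.45
tcp_pos: [0.5906, 0.1509, 0.1122]
tool_rot: [0.493, 0.507, -0.492, 0.507]
force: [0.0, 0.5, 0.2]
finger_gap: 0.002
```

The fingers reached 0.1122 with no force above the noise, so the grip top is no higher than flush. I'll retreat, do a last look in numbers only, and hand in.

>>> arm_command(
  series=[
    [[-10, 0, 0, 0], [-30, 0, 0, 0], [-30, 0, 0, 0], [-10, 0, 0, 0], [0, 0, 0, 0], [0, 0, 0, 0], [0, 0, 0, 0]],
  ],
)

```text
t: 25.15
tcp_pos: [0.5893, 0.1508, 0.1906]
tool_rot: [0.492, 0.508, -0.493, 0.507]
force: [0.8, 0.0, 0.3]
finger_gap: 0.003
```

Run:
```python
from h import *
from station import ticket
st();T=tool();im=snapshot('wrist');p,wh,a=blue(im,cam('wrist',T),.112,[.5897,.1512,.112]);print(p,wh,a)
if abs(a-.057)<.06 and np.linalg.norm(p-[590.4,150.9])<2: print(ticket.sign_off())
```

```text
t 25.15 p [0.5893 0.1508 0.1906] F [0.8243 0.0479 0.325 ] M [-0.0174  0.02    0.0764] gap 0.002801660695134619 head 0.029726876340183006 down [-0.0033 -0.0002 -1.      0.    ]
[590.3271 150.9746] (38.88556671142578, 21.941041946411133) 0.030755788406672924
the job is handed in; nothing more can be done
None
```

The drive head is in the brass socket, twisted clockwise to the stop and released. I handed the job in at about 25 s with the arm clear above it.

- **Finding the slot:** I felt for it with readings up to about 8 N on the nut face. The tang dropped in near 0.8 rad from the index marks, close to where the pictures showed the slot. I saw no sign of the socket sinking.
- **Twist to the stop:** I turned clockwise and followed the head down until the torque rose to about 0.34 N m. Then I eased back about 0.09 rad, meant to stay within the play, so that the grip lined up before I let go.
- **Last checks:**
    - **Alignment:** the grip measured 0.03 to 0.04 rad against the marks' 0.05 to 0.06 rad, so it is within about 0.03 rad of in line.
    - **Height:** the shut fingers came down to 0.1122 m over the grip without touching anything; its top should be at 0.112 m with the flange flush. That shows the head is no more than about 0.2 mm too high, but it is not a direct measurement of the flange.
- **Disagreements:**
    - **Torque:** the readings were noisy. One still showed 0.18 N m after easing back, when I expected almost none.
    - **Sideways force:** there were 2 to 4 N of sideways force during insertion.

I touched no bystander items on purpose and saw no contact with them, but I did not check them again at the end.

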